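Slide a titration tile to overhang the bench ledge

TASK

The white tile lying on the raised ledge is wanted next on the lab jack, but lying flat it cannot be got hold of. Push it with the fingertips, never lifting it, so that it lies square and snug against the upstand at the back of the ledge, with about a third of its length sticking out past the end of the ledge nearest the lab jack. Leave the two jars on the ledge, and the spotting plate and spatula behind it, where they are.

Things in the scene. Friction and masses are not known exactly. Their poses are not given: they have to be found in the camera images.
- ledge: Fixed dark grey bench ledge. Top: 240 mm along own x by 400 mm along own y, 90 mm above the bench, both ends (y = +-200 mm) open. An aluminium upstand runs along its whole far side: 6 mm thick, 20 mm above the top, inner face at x = +114 mm. Origin: centre of its footprint at bench height; x points from the robot towards the upstand, y along the ledge to the robot's left. Turned up to 0.12 rad.
- tile: Loose white glazed tile flat on the ledge: 100 mm along own x, 150 mm along own y, 6 mm thick, about 0.2 kg. Origin: centre of its underside; z up. Starts up to 0.2 rad askew near the middle of the ledge, with a gap of 5 to 35 mm to the upstand, wholly on the ledge. Slides with a few newtons; tips off if more than half hangs over an end.
- jack: Fixed lab scissor jack, wound down: two square steel plates 150 x 150 mm with scissor links between and a black knob towards the robot; 84 mm high. Stands beyond one end of the ledge (robot's left or right), about 420 mm from the ledge's centre. Origin: centre of its underside.
- balance: Fixed ivory laboratory balance with a round steel pan, 180 mm wide along y, 250 mm along x, 74 mm high, beyond the other end of the ledge. Origin: centre of its underside.
- jar_wide: Loose capped clear jar, 42 mm diameter, 55 mm high, standing on the front strip of the ledge towards its left end (own x about -93 mm, y about +165 mm in the ledge's axes). Leave it alone. Origin: centre of its underside.
- jar_slim: Loose slim jar with a black cap, 30 mm diameter, 60 mm high, standing on the front strip of the ledge towards its right end (own x about -93 mm, y about -165 mm in the ledge's axes). Leave it alone. Origin: centre of its underside.
- spot_plate: Loose white spotting plate with twelve round wells, 88 x 118 x 12 mm, on the bench behind the ledge; not the tile. Leave it alone. Origin: centre of its underside.
- spatula: Loose steel lab spatula, a 6 mm rod with flat ends, 175 mm long, lying on the bench behind the ledge. Leave it alone. Origin: its underside, near its middle.
Things that resemble listed ones, but are neither listed nor needed, are in the scene too. Leave any blue or pink look-alike of the jack alone.

How it is judged:
By the outcome, as a careful person would: the job done as asked, in the order asked, and still so for the second after the job is handed in, with the robot touching nothing.
It also fails if it takes over 61 s, if anything falls off the work surface, if the arm or the gripper's body presses on something with over 40 N, if the wrist force passes 120 N, or if a joint passes its speed limit or range.

ROBOT

A 7-joint arm with a two-finger parallel gripper is mounted at the origin on the work surface. World frame = base frame: x ahead of the robot, y to its left, z up, the work surface at z = 0. Lengths are in mm, angles in degrees, forces in N, time in s.
With the tool pointing down it reaches from about 400 to 925 mm from the base axis. Payload 5.6 kg.
Tool frame: the origin (TCP) lies midway between the tips of the shut fingers; the grasp point (between the pads) lies bot.grip_point_offset behind it (bot.grip_point_offset is the distance from the TCP to the grasp point, in mm); z points along the fingers, x is the direction in which the jaws open and shut, and the axes are right-handed (so a half turn about z gives the same grasp; the last joint's range is limited). The gripper opens to 85 mm and grips with 20 to 120 N. Pads are 22 mm wide; open, the fingers measure 114 mm over their backs; the gripper's body (76 mm by 85 mm) begins 54 mm behind the grasp point. The pads swing forward as they close: fully open they stand 13 mm farther back than shut.
Start: joints at [65.031, 26.786, -0.665, 91.828, 0.344, 61.387, -3.226], TCP at [248.765, -600.52, 231.29] pointing down, gripper open.
Joint ranges: [-144.91, 144.91], [-17.63, 115.5], [-89.93, 88.59], [15.96, 139.68], [-74.01, 254.01], [8.47, 105.57], [-167.45, 167.45]. Speed limits (degrees/s): [147.25, 147.25, 180, 180, 180, 180, 180].

INTERFACE

Orientations are given as a 3x3 rotation matrix whose columns are the frame's x, y, z axes.
In Python, from rig import bot, cams, close_job gives the robot as it stands.
- The arm moves only by the tool move_arm, never from a script. Its argument "plan" is a list that holds one entry, the list of rows, each a list of 6 numbers: the shift along the tool's x, y, z in m, then the turn, a rotation vector about the tool's x, y, z in degrees. A call has 1 to 5 rows; each row is the pose to reach, as a shift and turn from the pose measured when the call began, along the tool's axes at that moment; what a row does not reach only later rows make up. A row lasts 1/8 s, in which the tool goes at most 62.5 mm and 10.7 degrees, less where a joint would pass 70% of its speed; a pose out of reach is approached as far as the arm can. A call with a gripper value outside its range is refused whole. "claw" is the finger opening in m, from 0 to 0.0854, set as the call begins (left out, the last holds). The fingers move at their own pace and stop on an object; "force" is the grip in N (left out, the last holds). Time passes only in rows, so rows that repeat a pose let the fingers close. It gives the time, the measured TCP pose, the force and the opening at its end, in the units of the state.
- bot.sense(): the state, without advancing time (a new reading comes with each control period).
- cams.read_camera(name): name is "scene" or "top"; returns the picture (384x512x3 uint8, blue, green, red); there is no depth.
- cams.get_calibration(name): a dict with "fovy" (degrees; the focal length in pixels is half the picture's height over the tangent of half this angle, whatever the lens; pixels are square), "cx", "cy" (the principal point, pixels), "R" (3x3) and "t" (3): a world point X has camera coordinates R X + t. Camera axes: x right, y down, z forward; pixel columns grow to the right and rows downward; lengths in mm; the calibration is good to about 2 mm. A picture is of the moment at which its call begins. get_calibration takes no time and is no camera call.
- close_job(): hands the job in, once; it reports no verdict.
The state is a dict: "time_s": time; "qpos": joint angles; "qd": joint speeds; "effort": joint torques, N m; "tool_pos": TCP position; "tool_rot": TCP orientation; "ft_force": force on the tool from outside, world axes, zero at the start; "ft_torque": the same for the moment, N m; "gripper_width": finger opening in mm.
Only numpy, scipy, OpenCV 4.12 (cv2) and the standard library are available. Lean on these libraries where they do the work, as an engineer would, in place of code of your own. Each camera call takes 0.05 s, during which the arm holds its last target.

## Working session

There is one attempt and no reset: what is moved stays moved. The work goes in short steps, Python scripts to look and compute and a tool call to move; the robot and the scene stay as the last step left them, time stands still between calls to the robot, and variables do not carry over. Pictures are saved under pics/ and viewed, and the job is handed in when it is done.

Besides the shell and the picture viewer there is one more tool, called after "Request:" in YAML: its name, and indented under it one key for each argument. move_arm: Moves the arm, as the interface text tells. Its arguments: {"type":"object","properties":{"plan":{"type":"array","items":{"type":"array","items":{"type":"array","items":{"type":"number"}}}},"claw":{"type":"number"},"force":{"type":"number"}},"required":["plan"]}

```bash
ls; mkdir -p pics
python3 - <<'E'
from rig import bot,cams
import cv2
for n in("scene","top"):
    cv2.imwrite(f"pics/{n}0.png",cams.read_camera(n)); print(n,cams.get_calibration(n))
print(bot.sense(),bot.grip_point_offset)
E
```

```text
pics
scene {'fovy': 48.21367161517491, 'cx': 251.7143178532197, 'cy': 190.687475177682, 'R': array([[-0.84318126,  0.53759712, -0.00589018],
       [ 0.38880347,  0.6021695 , -0.69729746],
       [-0.37131822, -0.59023828, -0.71675767]]), 't': array([ 572.83108225, -116.40319923, 1728.04473622])}
top {'fovy': 50.734309296670645, 'cx': 255.80775855866287, 'cy': 197.55539376628752, 'R': array([[-0.02551786, -0.99955003, -0.01576661],
       [-0.98448458,  0.02786596, -0.17324432],
       [ 0.17360572,  0.01110116, -0.98475267]]), 't': array([ -71.76699465,  606.21223175, 1527.85079215])}
{'time_s': 0.1, 'qpos': array([65.03001053, 26.83409912, -0.66425296, 91.87483337,  0.34426966,
       61.38566399, -3.22775542]), 'qd': array([ 0.02938348,  0.01435573, -0.10383251, -0.2007274 ,  0.06742701,
        0.05247807, -0.10482071]), 'effort': array([ 6.72654605e-04, -5.33524454e+01,  2.15323182e-02, -2.51967698e+01,
        1.15483330e-02,  4.26066807e-03,  8.00498782e-06]), 'tool_pos': array([ 248.55368499, -600.06795342,  230.40381464]), 'tool_rot': array([[ 3.82688108e-01, -9.23877303e-01, -7.34880193e-04],
       [-9.23876190e-01, -3.82688792e-01,  1.44021556e-03],
       [-1.61181288e-03,  1.27784946e-04, -9.99998693e-01]]), 'ft_force': array([-0.4989721 ,  1.07447307, -0.37657438]), 'ft_torque': array([ 0.03765743, -0.01094996,  0.02002996]), 'gripper_width': 85.72788882653745} 18.700000000000003
```

View pics/scene0.png

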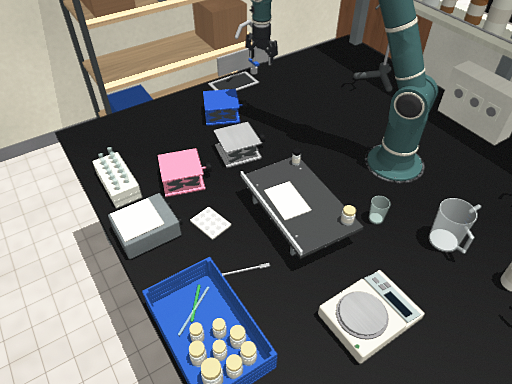

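View pics/top0.png

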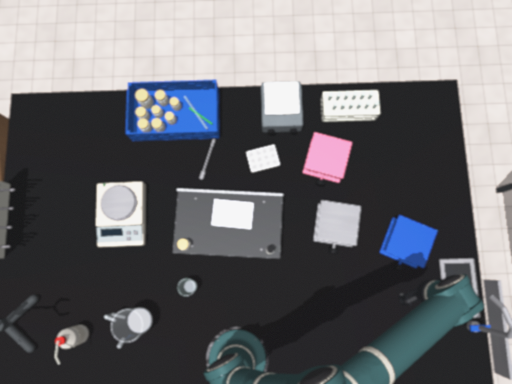

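The top view shows the ledge at about (229,223), the tile at (232,213), the steel jack on the right (-y) at (338,223), and the balance on the left. I'll zoom in for the corners.

```bash
cat > h.py <<'E'
import numpy as np,cv2
from rig import bot,cams
def ray(n,u,v,z):
    c=cams.get_calibration(n);f=192/np.tan(np.radians(c['fovy']/2));R=np.array(c['R']);t=np.array(c['t'])
    C=-R.T@t; d=R.T@np.array([(u-c['cx'])/f,(v-c['cy'])/f,1]); return C+d*(z-C[2])/d[2]
def px(n,X):
    c=cams.get_calibration(n);f=192/np.tan(np.radians(c['fovy']/2));p=np.array(c['R'])@np.array(X,float)+np.array(c['t'])
    return f*p[0]/p[2]+c['cx'],f*p[1]/p[2]+c['cy']
def crop(n,im,x0,y0,x1,y1,k,out):
    cv2.imwrite(out,cv2.resize(im[y0:y1,x0:x1],None,fx=k,fy=k,interpolation=cv2.INTER_CUBIC))
def quad(n,im,z,box,thr=150):
    x0,y0,x1,y1=box
    g=im[y0:y1,x0:x1].min(2); m=(g>thr).astype(np.uint8)
    k,l,s,_=cv2.connectedComponentsWithStats(m); i=1+np.argmax(s[1:,4]); m=(l==i).astype(np.uint8)
    c=max(cv2.findContours(m,0,1)[0],key=cv2.contourArea)
    r=cv2.minAreaRect(c)
    return r,m
E
python3 - <<'E'
from h import *
t=cv2.imread("pics/top0.png");s=cv2.imread("pics/scene0.png")
crop("top",t,165,180,295,265,6,"pics/tc0.png")
crop("scene",s,230,140,370,260,5,"pics/sc0.png")
E
```

```text
(no output)
```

View pics/tc0.png

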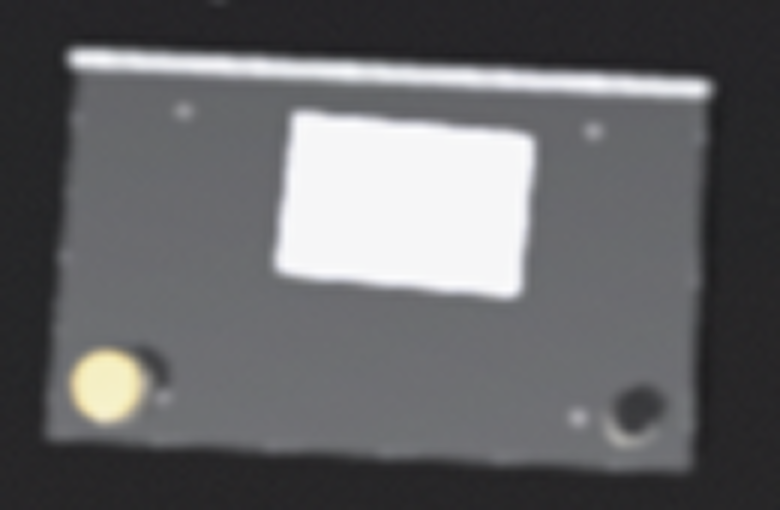

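View pics/sc0.png

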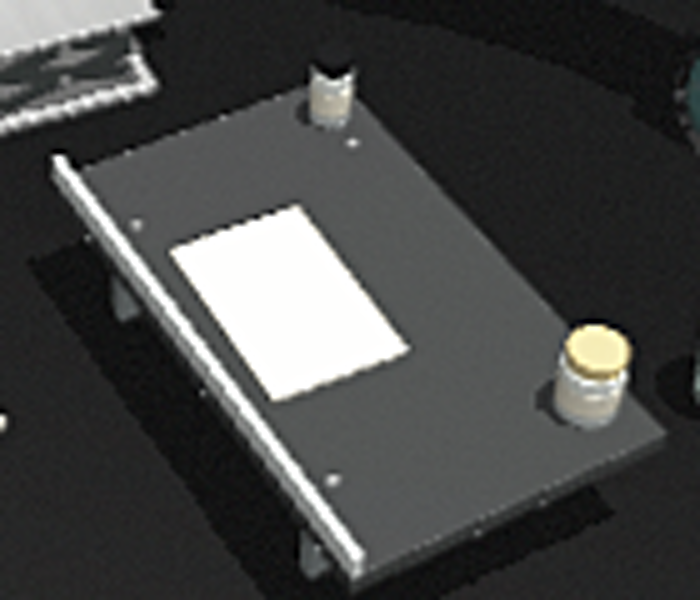

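```bash
cat >> h.py <<'E'
def tp(X,Y,z,x0=165,y0=180,k=6): return ray("top",(X+.5)/k-.5+x0,(Y+.5)/k-.5+y0,z)
E
python3 - <<'E'
from h import *
np.set_printoptions(precision=1,suppress=True)
FL=tp(45,438,90);FR=tp(690,468,90);BL=tp(69,48,110);BR=tp(712,79,110)
print(FL,FR,BL,BR)
print("len",np.linalg.norm(FL-FR),np.linalg.norm(BL-BR),np.linalg.norm((BL-FL)[:2]),np.linalg.norm((BR-FR)[:2]))
for a,b in((FL,FR),(BL,BR)):
    d=(a-b);print("yaw",np.degrees(np.arctan2(-d[0],d[1])))
print("centre",(FL+FR+BL+BR)/4)
T=[tp(*p,96) for p in((291,110),(535,133),(520,299),(275,272))]
for p in T:print(p)
print("tile",[np.linalg.norm(T[i]-T[i-1]) for i in range(4)],sum(T)/4)
for a,b in((T[0],T[1]),(T[3],T[2])):
    d=a-b;print("yaw",np.degrees(np.arctan2(-d[0],d[1])))
for a,b in((T[0],T[3]),(T[1],T[2])):
    d=a-b;print("yaw",np.degrees(np.arctan2(d[1],d[0])))
def sp(X,Y,z): return ray("scene",(X+.5)/5-.5+230,(Y+.5)/5-.5+140,z)
print("scene tile",[sp(*p,96) for p in((272,402),(170,249),(300,205),(410,349))])
print("scene ledge FL",sp(665,432,90),"upstand outer L,R",sp(352,572,110),sp(54,158,110),"FR",sp(308,88,90))
E
```

```text
[397.9 229.1  90. ] [ 369.  -170.8   90. ] [640.8 212.1 110. ] [ 609.3 -192.4  110. ]
len 401.00294144302165 405.6536608554492 243.48561906374186 241.26031803478963
yaw -4.125265513029072
yaw -4.444642723195496
centre [504.2  19.5 100. ]
[599.6  73.7  96. ]
[580.5 -80.3  96. ]
[475.8 -68.4  96. ]
[496.9  84.5  96. ]
tile [np.float64(103.22067857626473), np.float64(155.26089344610423), np.float64(105.30052710069442), np.float64(154.35773423792736)] [538.2   2.4  96. ]
yaw -7.065980691921765
yaw -7.842945150122416
yaw -5.988911131380421
yaw -6.5093845919610285
scene tile [array([601.6,  74. ,  96. ]), array([580.3, -77.6,  96. ]), array([478.8, -64. ,  96. ]), array([497.9,  86.1,  96. ])]
scene ledge FL [400.7 227.5  90. ] upstand outer L,R [646.2 217.3 110. ] [ 607.3 -187.1  110. ] FR [ 395.7 -167.4   90. ]
```

```bash
cat >> h.py <<'E'
np.set_printoptions(precision=2,suppress=True)
from scipy.spatial.transform import Rotation as Ro
C0=np.array([503.,19,0]);YAW=np.radians(-4.35)
ex=np.array([np.cos(YAW),np.sin(YAW),0]);ey=np.array([-np.sin(YAW),np.cos(YAW),0])
def toL(X): d=np.array(X)-C0; return np.array([d@ex,d@ey,d[2]])
def toW(l): return C0+l[0]*ex+l[1]*ey+np.array([0,0,l[2]])
RT=np.column_stack([-ey,-ex,[0,0,-1]])
def goal(l):
    s=bot.sense();R=s['tool_rot'];d=R.T@(toW(l)-s['tool_pos'])
    print("t",round(s['time_s'],2),"L now",toL(s['tool_pos']),"F",s['ft_force'],"w",s['gripper_width'])
    print("shift m",(d/1000).round(4),"turn",Ro.from_matrix(R.T@RT).as_rotvec(degrees=True))
E
python3 - <<'E'
from h import *
goal([-50,-15,200])
T=[tp(*p,96) for p in((291,110),(535,133),(520,299),(275,272))]
print([toL(p)[:2] for p in T],toL(sum(T)/4))
E
```

```text
t 0.1 L now [-206.76 -636.58  230.4 ] F [-0.5   1.07 -0.38] w 85.72788882653745
shift m [-0.48 -0.42  0.03] turn [ 0.03  0.09 26.85]
[array([92.14, 61.91]), array([ 84.78, -93.18]), array([-20.45, -89.21]), array([-11.04,  64.86])] [ 36.36 -13.9   96.  ]
```

Request:
move_arm:
  plan:
    - [[-0.03,-0.05,0,0,0,9],[-0.07,-0.1,0,0,0,18],[-0.11,-0.14,0,0,0,26.8],[-0.15,-0.18,0,0,0,26.8],[-0.19,-0.22,0,0,0,26.8]]
  claw: 0

```text
time_s: 0.72
tool_pos: [379.5, -338.3, 230.5]
tool_rot: [[-0.075, -0.997, -0.001], [-0.997, 0.075, 0.002], [-0.002, 0.001, -1.0]]
ft_force: [0.2, -0.9, -0.1]
gripper_width: 0.1
```

```bash
python3 -c "
from h import *
goal([-55,-15,200])"
```

```text
t 0.72 L now [ -96.04 -365.68  230.51] F [ 0.23 -0.94 -0.12] w 0.08199921435379122
shift m [-0.35 -0.04  0.03] turn [0.06 0.09 0.06]
```

Request:
move_arm:
  plan:
    - [[-0.05,-0.01,0,0.06,0.1,0],[-0.11,-0.02,0,0.06,0.1,0],[-0.17,-0.03,0,0.06,0.1,0],[-0.23,-0.04,0.01,0.06,0.1,0],[-0.29,-0.04,0.03,0.06,0.1,0]]

```text
time_s: 1.35
tool_pos: [442.0, -50.8, 201.5]
tool_rot: [[-0.075, -0.997, 0.003], [-0.997, 0.075, -0.0], [0.0, -0.003, -1.0]]
ft_force: [1.5, 0.7, -0.6]
gripper_width: 0.1
```

```bash
python3 -c "
from h import *
goal([-55,-15,92.5])"
```

```text
t 1.35 L now [-55.48 -74.22 201.48] F [ 1.52  0.7  -0.62] w 0.0532212514543206
shift m [-0.06 -0.    0.11] turn [-0.15 -0.01  0.07]
```

Request:
move_arm:
  plan:
    - [[-0.03,0,0.02,-0.1,0,0],[-0.059,0,0.05,-0.1,0,0],[-0.059,0,0.08,-0.1,0,0],[-0.059,0,0.1,-0.1,0,0],[-0.059,0,0.1,-0.1,0,0]]

```text
time_s: 1.98
tool_pos: [445.4, 8.0, 100.2]
tool_rot: [[-0.074, -0.997, -0.003], [-0.997, 0.074, -0.0], [0.0, 0.003, -1.0]]
ft_force: [-0.3, -0.7, 0.4]
gripper_width: 0.1
```

```bash
python3 -c "
from h import *
goal([-55,-15,92.5])
s=cams.read_camera('scene');crop('s',s,230,100,370,220,5,'pics/s1.png')"
```

```text
t 1.98 L now [-56.62 -15.3  100.18] F [-0.29 -0.72  0.42] w 0.05045432801580172
shift m [-0.   -0.    0.01] turn [ 0.16 -0.02  0.09]
```

View pics/s1.png

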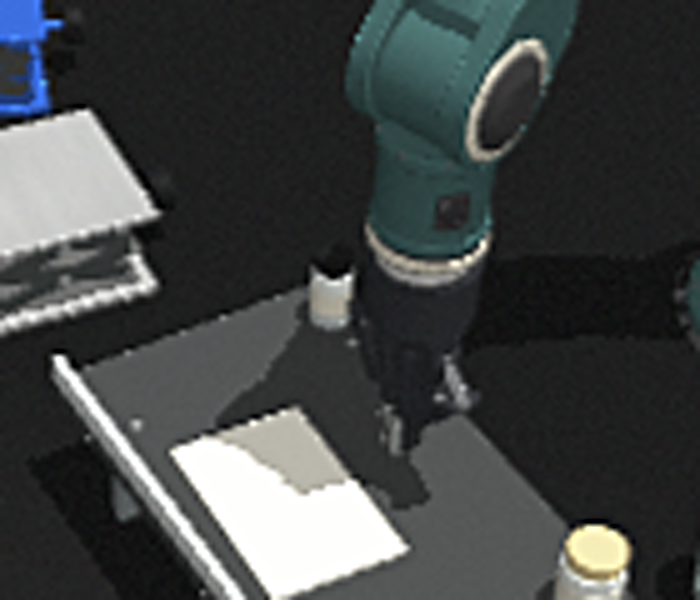

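Request:
move_arm:
  plan:
    - [[0,0,0.005,0.1,0,0.1],[0,0,0.0075,0.1,0,0.1],[0,-0.01,0.0075,0.1,0,0.1],[0,-0.02,0.0075,0.1,0,0.1],[0,-0.025,0.0075,0.1,0,0.1]]

```text
time_s: 2.65
tool_pos: [472.5, 6.1, 93.8]
tool_rot: [[-0.077, -0.997, 0.002], [-0.997, 0.077, -0.0], [-0.0, -0.002, -1.0]]
ft_force: [0.3, -0.8, -0.3]
gripper_width: -0.0
```

```bash
python3 -c "
from h import *
goal([-3,-15,92.5])"
```

```text
t 2.65 L now [-29.45 -15.16  93.85] F [ 0.3  -0.82 -0.27] w -0.013158578401532037
shift m [-0.   -0.03  0.  ] turn [-0.12  0.   -0.04]
```

Request:
move_arm:
  plan:
    - [[0,-0.005,0.001,-0.1,0,0],[0,-0.011,0.0015,-0.1,0,0],[0,-0.017,0.0015,-0.1,0,0],[0,-0.022,0.0015,-0.1,0,0],[0,-0.026,0.0015,-0.1,0,0]]

```text
time_s: 3.28
tool_pos: [498.8, 4.1, 92.3]
tool_rot: [[-0.077, -0.997, 0.001], [-0.997, 0.077, 0.0], [-0.0, -0.001, -1.0]]
ft_force: [-0.3, -0.7, -1.8]
gripper_width: 0.0
```

```bash
python3 -c "
from h import *
goal([3,-15,92.5])
s=cams.read_camera('scene');crop('s',s,230,100,370,220,5,'pics/s2.png')"
```

```text
t 3.27 L now [ -3.01 -15.19  92.34] F [-0.3  -0.66 -1.82] w 0.03395856431923258
shift m [-0.   -0.01 -0.  ] turn [-0.04  0.   -0.04]
```

View pics/s2.png

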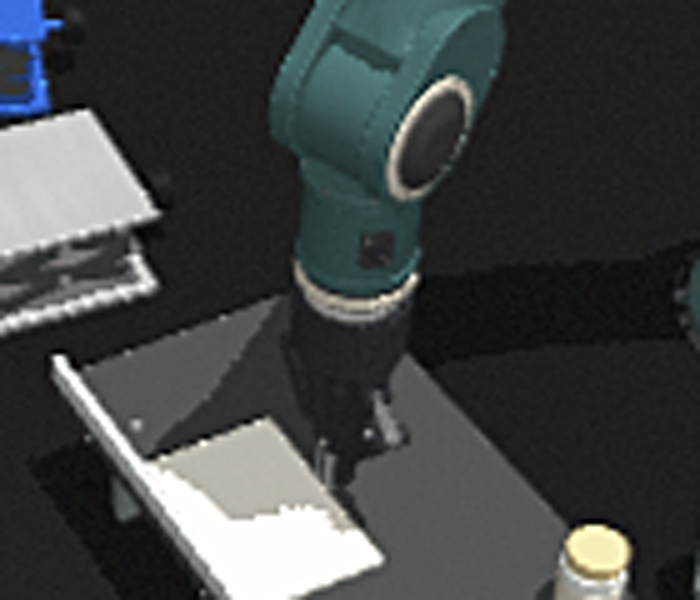

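The tile is nearly at the upstand. I'll continue in small steps.

Request:
move_arm:
  plan:
    - [[0,-0.002,0,0,0,0],[0,-0.004,0,0,0,0],[0,-0.006,0,0,0,0],[0,-0.007,0,0,0,0]]

```text
time_s: 3.82
tool_pos: [504.4, 3.4, 92.1]
tool_rot: [[-0.077, -0.997, -0.003], [-0.997, 0.077, -0.0], [0.001, 0.003, -1.0]]
ft_force: [-9.0, 0.9, 6.2]
gripper_width: -0.1
```

```bash
python3 -c "
from h import *
goal([3,-15,92.5])"
```

```text
t 3.83 L now [  2.59 -15.46  92.13] F [-9.    0.88  6.17] w -0.058983703514028894
shift m [-0. -0. -0.] turn [ 0.18 -0.04 -0.06]
```

Request:
move_arm:
  plan:
    - [[0,0.01,0,0.2,0,0],[0,0.02,-0.02,0.2,0,0],[-0.04,0.01,-0.045,0.2,0,0],[-0.08,-0.03,-0.045,0.2,0,0],[-0.12,-0.06,-0.045,0.2,0,0]]

```text
time_s: 4.45
tool_pos: [575.8, 119.5, 138.0]
tool_rot: [[-0.078, -0.997, 0.004], [-0.997, 0.078, -0.0], [-0.0, -0.004, -1.0]]
ft_force: [-0.0, -0.1, -0.1]
gripper_width: 0.0
```

```bash
python3 -c "
from h import *
goal([64,105,92.0])
s=cams.read_camera('top');crop('s',s,165,180,295,265,6,'pics/t2.png')"
```

```text
t 4.45 L now [ 64.92 105.73 138.01] F [-0.01 -0.05 -0.12] w 0.012997641666562998
shift m [0.   0.   0.05] turn [-0.24  0.01 -0.1 ]
```

View pics/t2.png

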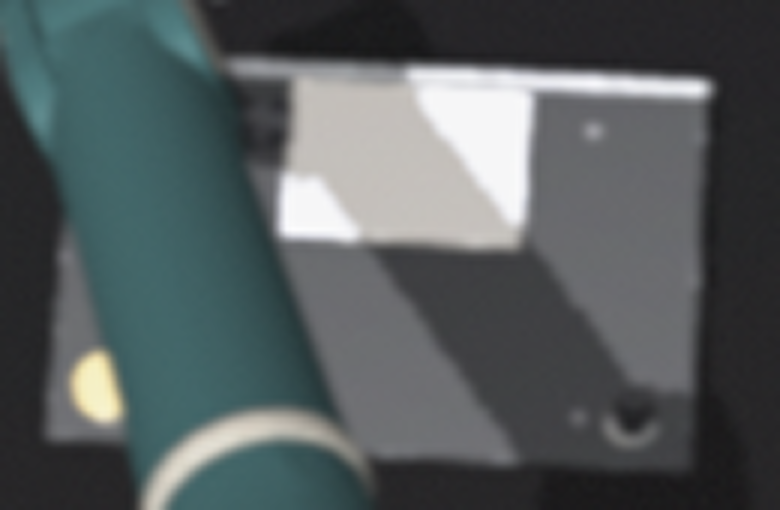

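```bash
python3 -c "
from h import *
for p in((278,239),(521,249),(535,88),(294,78)):print(toL(tp(*p,96)))"
```

```text
[ 9.77 64.43 96.  ]
[ 10.88 -88.19  96.  ]
[113.61 -91.7   96.  ]
[112.8   61.42  96.  ]
```

Request:
move_arm:
  plan:
    - [[0,0,0.02,-0.2,0,0],[0,0,0.04,-0.2,0,0],[0,0,0.046,-0.2,0,0],[0.008,0,0.046,-0.2,0,0],[0.018,0,0.046,-0.2,0,0]]

```text
time_s: 5.12
tool_pos: [577.9, 107.6, 92.0]
tool_rot: [[-0.073, -0.997, 0.005], [-0.997, 0.073, 0.005], [-0.006, -0.004, -1.0]]
ft_force: [-0.1, -0.2, 0.1]
gripper_width: -0.0
```

```bash
python3 -c "
from h import *
goal([64,50,92.0])"
```

```text
t 5.12 L now [67.95 94.02 91.97] F [-0.06 -0.16  0.12] w -0.02259578181325941
shift m [ 0.04  0.   -0.  ] turn [-0.25  0.33  0.18]
```

Request:
move_arm:
  plan:
    - [[0.008,0.003,0,-0.2,0.3,0.1],[0.015,0.004,0,-0.2,0.3,0.1],[0.02,0.004,0,-0.2,0.3,0.1],[0.025,0.004,0,-0.2,0.3,0.1],[0.03,0.004,0,-0.2,0.3,0.1]]

```text
time_s: 5.75
tool_pos: [571.8, 78.6, 91.9]
tool_rot: [[-0.074, -0.997, 0.001], [-0.997, 0.074, 0.001], [-0.002, -0.001, -1.0]]
ft_force: [0.6, 1.7, 0.5]
gripper_width: -0.1
```

```bash
python3 -c "
from h import *
goal([64,-85,92.0])"
```

```text
t 5.75 L now [64.07 64.6  91.89] F [0.63 1.74 0.54] w -0.08634503244682522
shift m [ 0.15  0.   -0.  ] turn [-0.07  0.09  0.11]
```

Request:
move_arm:
  plan:
    - [[0.006,0,0,0,0.1,0.1],[0.014,0,0,0,0.1,0.1],[0.022,0,0,0,0.1,0.1],[0.03,0,0,0,0.1,0.1],[0.036,0,0,0,0.1,0.1]]

```text
time_s: 6.38
tool_pos: [569.0, 42.3, 91.9]
tool_rot: [[-0.076, -0.997, 0.001], [-0.997, 0.076, -0.0], [-0.0, -0.001, -1.0]]
ft_force: [-0.0, 3.9, 0.9]
gripper_width: -0.2
```

```bash
python3 -c "
from h import *
goal([64,-85,92.0])
s=cams.read_camera('top');crop('s',s,165,180,295,265,6,'pics/t3.png')
s=cams.read_camera('scene');crop('s',s,230,100,370,220,5,'pics/s3.png')"
```

```text
t 6.38 L now [64.02 28.25 91.9 ] F [-0.01  3.94  0.92] w -0.22479127491960238
shift m [ 0.11  0.   -0.  ] turn [-0.06  0.   -0.  ]
```

View pics/t3.png

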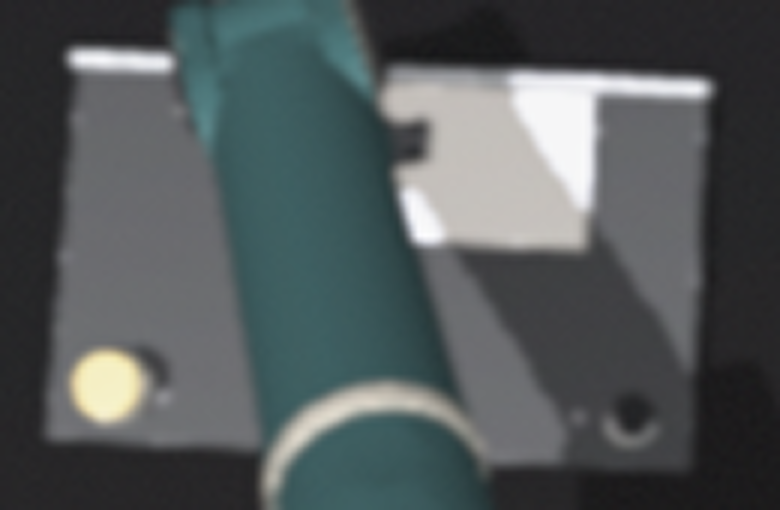

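View pics/s3.png

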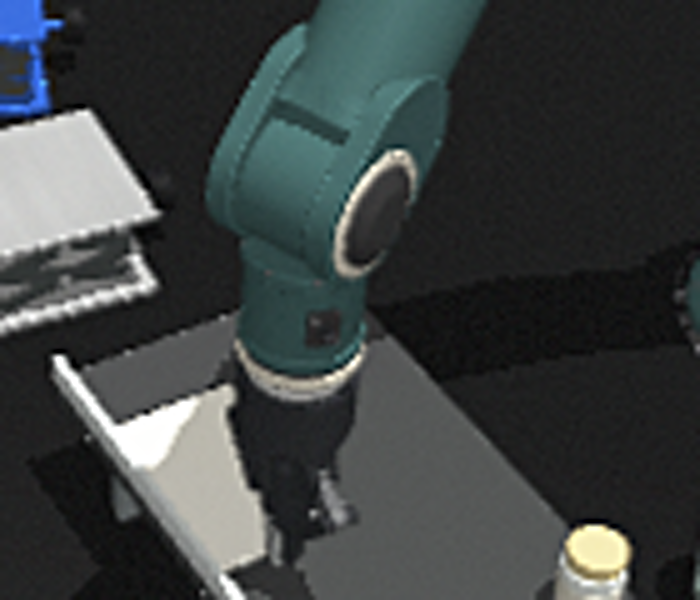

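```bash
python3 -c "
from h import *
for p in((586,249),(597,92),(437,245)):print(toL(tp(*p,96)))
for p in((690,468),):print(toL(tp(*p,90)))
print(toL(tp(709,97,90)))"
```

```text
[  12.85 -128.82   96.  ]
[ 112.91 -131.02   96.  ]
[ 10.84 -35.49  96.  ]
[-119.19 -199.44   90.  ]
[ 114.16 -202.11   90.  ]
```

Request:
move_arm:
  plan:
    - [[0.008,0,0,0,0,0],[0.018,0,0,0,0,0],[0.028,0,0,0,0,0],[0.038,0,0,0,0,0],[0.048,0,0,0,0,0]]

```text
time_s: 7.1
tool_pos: [565.3, -7.3, 91.8]
tool_rot: [[-0.077, -0.997, 0.001], [-0.997, 0.077, -0.001], [0.001, -0.001, -1.0]]
ft_force: [-0.2, 1.4, -0.3]
gripper_width: -0.1
```

```bash
python3 -c "
from h import *
goal([64,-93,92.0])"
```

```text
t 7.1 L now [ 64.1  -21.54  91.85] F [-0.24  1.45 -0.27] w -0.11045396057021387
shift m [ 0.07  0.   -0.  ] turn [-0.06 -0.06 -0.07]
```

Request:
move_arm:
  plan:
    - [[0.008,0,0,0,0,0],[0.018,0,0,0,0,0],[0.028,0,0,0,0,0],[0.038,0,0,0,0,0],[0.046,0,0,0,0,0]]

```text
time_s: 7.72
tool_pos: [561.6, -54.1, 91.9]
tool_rot: [[-0.077, -0.997, 0.001], [-0.997, 0.077, -0.001], [0.001, -0.001, -1.0]]
ft_force: [-0.3, 1.8, -0.7]
gripper_width: -0.4
```

```bash
python3 -c "
from h import *
goal([64,-93,92.0])
s=cams.read_camera('top');crop('s',s,205,180,335,265,6,'pics/t4.png')"
```

```text
t 7.72 L now [ 64.02 -68.42  91.86] F [-0.32  1.76 -0.67] w -0.4406755611307501
shift m [ 0.02 -0.   -0.  ] turn [-0.06 -0.08 -0.09]
```

View pics/t4.png

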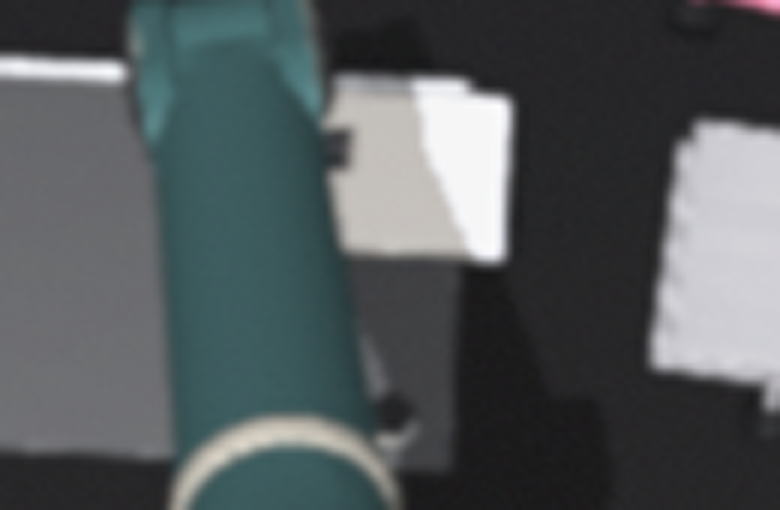

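```bash
python3 -c "
from h import *
for p in((513,97),(505,263),(350,253)):print(toL(tp(*p,96,205)))
for p in((463,262),(452,470),):print(toL(tp(*p,90,205)))"
```

```text
[ 114.38 -229.59   96.  ]
[   8.9  -228.37   96.  ]
[  10.46 -131.44   96.  ]
[   8.93 -202.44   90.  ]
[-120.35 -200.73   90.  ]
```

Request:
move_arm:
  plan:
    - [[0.006,0,0,0,0,0],[0.013,0,0,0,0,0],[0.019,0,0,0,0,0],[0.023,0,0,0,0,0],[0.024,0,0,0,0,0]]

```text
time_s: 8.4
tool_pos: [559.6, -79.6, 91.9]
tool_rot: [[-0.079, -0.997, 0.001], [-0.997, 0.079, -0.002], [0.002, -0.001, -1.0]]
ft_force: [0.7, 0.2, -0.7]
gripper_width: 0.1
```

```bash
python3 -c "
from h import *
goal([64,-60,140])"
```

```text
t 8.4 L now [ 63.96 -94.04  91.88] F [ 0.68  0.17 -0.73] w 0.08309409025905896
shift m [-0.03  0.   -0.05] turn [-0.05 -0.13 -0.19]
```

Request:
move_arm:
  plan:
    - [[-0.015,0,0,0,0,0],[-0.02,0.01,-0.03,0,0,0],[0.01,0.04,-0.04,0,-0.1,-0.2],[0.04,0.07,-0.04,0,-0.1,-0.2],[0.072,0.092,-0.04,0,-0.1,-0.2]]

```text
time_s: 9.02
tool_pos: [461.3, -143.6, 132.3]
tool_rot: [[-0.074, -0.997, 0.001], [-0.997, 0.074, -0.001], [0.001, -0.001, -1.0]]
ft_force: [0.5, -1.1, 0.8]
gripper_width: -0.1
```

```bash
python3 -c "
from h import *
goal([-28,-165,92])
s=cams.read_camera('top');crop('s',s,205,180,335,265,6,'pics/t5.png')
s=cams.read_camera('scene');crop('s',s,200,80,340,200,5,'pics/s5.png')"
```

```text
t 9.03 L now [ -29.29 -165.33  132.26] F [ 0.46 -1.11  0.82] w -0.07738064283588622
shift m [-0.   -0.    0.04] turn [-0.06 -0.04  0.12]
```

View pics/t5.png

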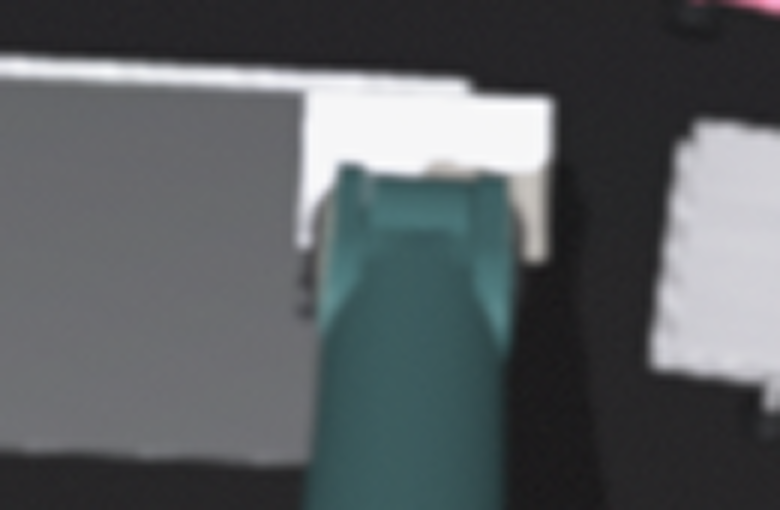

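View pics/s5.png

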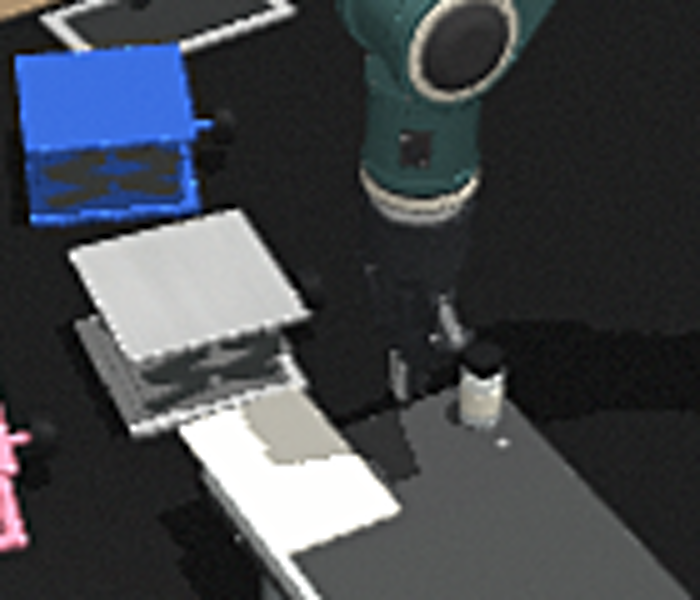

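```bash
python3 -c "
from h import *
for p in((304,89),(297,249),(553,98),(547,264)):print(toL(tp(*p,96,205)))"
```

```text
[113.24 -97.42  96.  ]
[ 11.37 -98.2   96.  ]
[ 114.94 -254.82   96.  ]
[   9.54 -254.54   96.  ]
```

Request:
move_arm:
  plan:
    - [[0,0,0.015,0,0,0],[0,0,0.03,0,0,0],[0,0,0.039,0,0,0],[0,-0.003,0.04,0,0,0],[0,-0.01,0.04,0,0,0]]

```text
time_s: 9.75
tool_pos: [470.0, -147.3, 91.8]
tool_rot: [[-0.08, -0.997, -0.001], [-0.997, 0.08, -0.002], [0.002, 0.001, -1.0]]
ft_force: [-0.2, -0.6, 0.0]
gripper_width: 0.2
```

```bash
python3 -c "
from h import *
goal([2,-165,92])"
```

```text
t 9.75 L now [ -20.31 -168.3    91.81] F [-0.2  -0.56  0.02] w 0.19521216516382242
shift m [-0.   -0.02 -0.  ] turn [ 0.07 -0.13 -0.23]
```

Request:
move_arm:
  plan:
    - [[-0.001,-0.006,0,0,-0.1,-0.2],[-0.002,-0.012,0,0,-0.1,-0.2],[-0.002,-0.018,0,0,-0.1,-0.2],[-0.002,-0.022,0,0,-0.1,-0.2],[-0.002,-0.024,0,0,-0.1,-0.2]]

```text
time_s: 10.38
tool_pos: [493.2, -147.2, 91.6]
tool_rot: [[-0.077, -0.997, -0.004], [-0.997, 0.077, -0.0], [0.0, 0.004, -1.0]]
ft_force: [-5.9, 0.6, 3.8]
gripper_width: 0.2
```

```bash
python3 -c "
from h import *
goal([2,-165,92])"
```

```text
t 10.38 L now [   2.86 -166.45   91.63] F [-5.88  0.56  3.77] w 0.20254942437733348
shift m [-0.  0. -0.] turn [ 0.2  -0.02 -0.04]
```

Request:
move_arm:
  plan:
    - [[0,-0.001,0,0,0,0],[0,-0.002,0,0,0,0],[0,-0.002,0,0,0,0]]

```text
time_s: 10.75
tool_pos: [493.2, -147.2, 91.3]
tool_rot: [[-0.077, -0.997, -0.008], [-0.997, 0.077, 0.0], [0.0, 0.008, -1.0]]
ft_force: [-6.9, 0.9, 4.6]
gripper_width: -0.1
```

```bash
python3 -c "
from h import *
goal([2,-165,92])"
```

```text
t 10.75 L now [   2.88 -166.47   91.31] F [-6.89  0.86  4.59] w -0.10270834438264441
shift m [-0.  0. -0.] turn [ 0.44 -0.02 -0.05]
```

Request:
move_arm:
  plan:
    - [[0,0.008,0,0.4,0,0],[0,0.02,0,0.4,0,0],[0,0.025,-0.03,0.4,0,0],[0,0.025,-0.08,0.4,0,0],[0,0.025,-0.13,0.4,0,0]]

```text
time_s: 11.38
tool_pos: [468.7, -145.3, 222.8]
tool_rot: [[-0.077, -0.997, -0.0], [-0.997, 0.077, -0.0], [0.0, 0.0, -1.0]]
ft_force: [1.5, -0.4, 0.1]
gripper_width: -0.2
```

Request:
move_arm:
  plan:
    - [[0.04,0,0,0,0,0],[0.1,0.01,0,0,0,0],[0.16,0.02,0,0,0,0],[0.22,0.04,0,0,0,0],[0.28,0.06,0,0,0,0]]

```text
time_s: 12.0
tool_pos: [386.8, -420.1, 223.1]
tool_rot: [[-0.077, -0.997, 0.001], [-0.997, 0.077, -0.001], [0.001, -0.001, -1.0]]
ft_force: [0.4, -0.1, -0.2]
gripper_width: 0.2
```

```bash
python3 -c "
from h import *
goal([2,-165,92])
t=cams.read_camera('top');crop('s',t,165,180,295,265,6,'pics/t6.png');cv2.imwrite('pics/t6f.png',t)
s=cams.read_camera('scene');crop('s',s,200,120,340,240,5,'pics/s6.png');cv2.imwrite('pics/s6f.png',s)"
```

```text
t 12.0 L now [ -82.59 -446.62  223.12] F [ 0.41 -0.09 -0.15] w 0.1560066053440158
shift m [-0.28 -0.08  0.13] turn [-0.03 -0.07 -0.05]
```

View pics/t6.png

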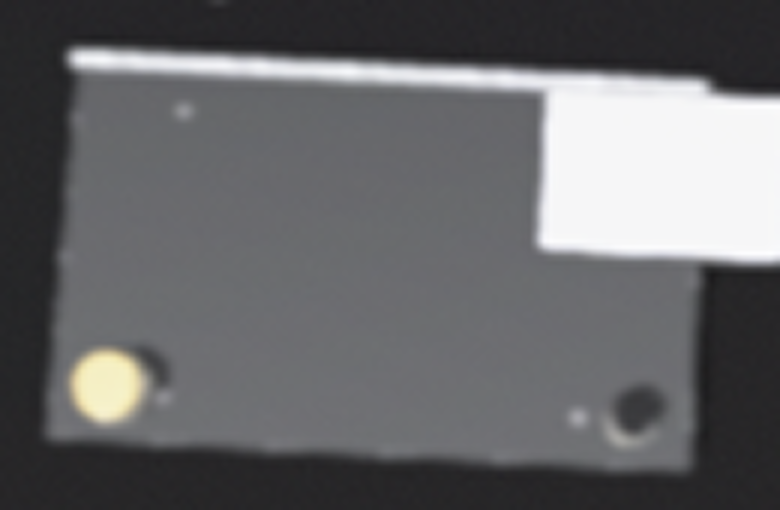

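View pics/s6.png

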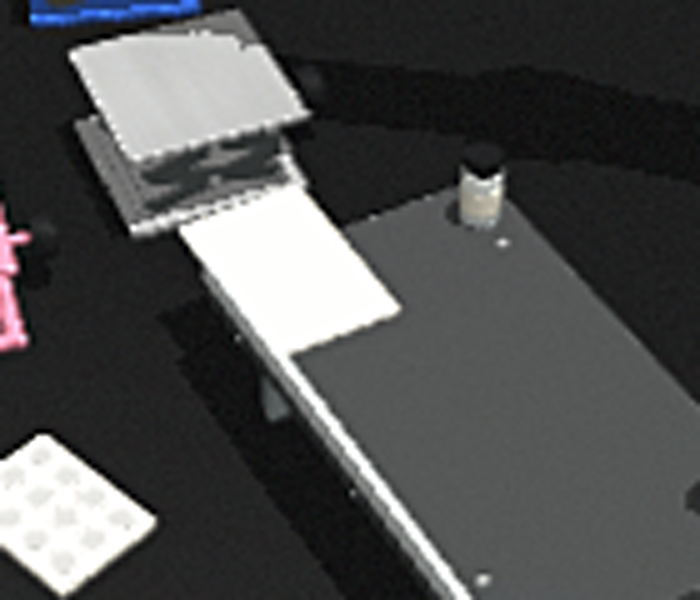

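View pics/t6f.png

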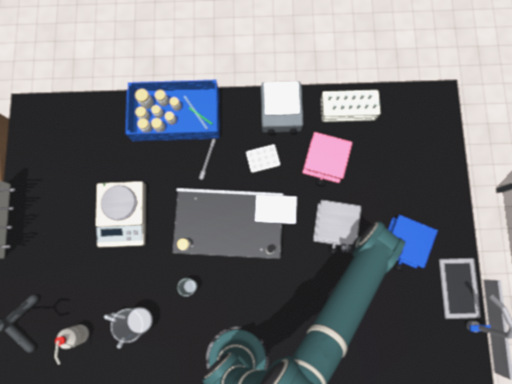

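```bash
python3 -c "
from h import *
t=cv2.imread('pics/t6f.png').astype(float).mean(2)
def edge(get,n):
    i=np.argmax(abs(np.diff(n)));return i
# tile front edge: per column subpixel crossing, 
P=[]
for u in range(259,294):
    c=t[212:232,u]; k=np.where((c[:-1]>170)&(c[1:]<=170))[0][-1]; P.append(toL(ray('top',u,212+k+(c[k]-170)/(c[k]-c[k+1]),96)))
P=np.array(P);f=np.polyfit(P[:,1],P[:,0],1);print('front slope deg',np.degrees(np.arctan(f[0])),'x at -175',np.polyval(f,-175))
for z,r,nm,lo in((110,range(185,250),'upstand outer',1),):
    P=[]
    for u in r:
        c=t[180:200,u]; k=np.where((c[:-1]<120)&(c[1:]>=120))[0][0]; P.append(toL(ray('top',u,180+k+(120-c[k])/(c[k+1]-c[k]),z)))
    P=np.array(P);f=np.polyfit(P[:,1],P[:,0],1);print(nm,np.degrees(np.arctan(f[0])),np.polyval(f,-175),np.polyval(f,0))
for rows,s,e,th,z,nm in((range(199,217),285,310,140,96,'tile R'),(range(228,255),272,296,60,90,'ledge R')):
    P=[]
    for v in rows:
        c=t[v,s:e]; k=np.where((c[:-1]>th)&(c[1:]<=th))[0][-1]; P.append(toL(ray('top',s+k+(c[k]-th)/(c[k]-c[k+1]),v,z)))
    P=np.array(P);print(nm,np.median(P[:,1]))
a=cv2.imread('pics/top0.png').astype(int)
d=abs(a-cv2.imread('pics/t6f.png')).max(2)
for n,(x0,y0,x1,y1) in dict(spot=(240,140,285,175),spat=(195,138,220,182),jarw=(174,236,196,252),jars=(262,242,277,256)).items(): print(n,d[y0:y1,x0:x1].max())
"
```

```text
front slope deg -0.15305540415981642 x at -175 10.092348005332425
upstand outer 0.0996183802246473 122.98706718590303 123.29133452032414
tile R -253.77141491822613
ledge R -201.79309623530955
spot 3
spat 4
jarw 2
jars 2
```

```bash
python3 -c "
from rig import close_job
print(close_job())"
```

```text
the job is handed in; nothing more can be done
None
```

I pushed the tile with the shut fingertips in three steps: against the upstand, along it towards the lab jack on the robot's right, then against the upstand again to seat it. It was never lifted. The job was handed in at about 12 s with the arm clear of everything.

- **Square and snug:** in the last top picture the tile's front edge is parallel to the upstand within about 0.25°. The last push met firm resistance of about 7 N at the same finger position as the first seating push, so the tile is against the upstand.
- **Overhang:** about 51–52 mm of the tile's 150 mm length sticks out past the ledge end nearest the jack, against a target of 50 mm.
- **Left alone:** the picture areas around both jars, the spotting plate and the spatula match the first picture.
- **Forces:** side force on the tool, read at the end of each move, stayed at or below about 9 N.

No check failed. One small mismatch: picture edges read 1–3 mm outward from blur and calibration, which is within the stated accuracy.

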